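Clamp a brass plate in the sprung plate holder

TASK

Draw the sprung curved arm of the plate holder back until its catch holds it by itself, then slide the brass plate, gently and without lifting it off the bed, fully home against both fixed edges. Trip the catch so that the arm springs onto the plate's corner, then turn the lock collar until its handle lines up with the red mark, and leave the things standing around where they are.

Things in the scene. Friction and masses are not known exactly. Their poses are not given: they have to be found in the camera images.
- holder: Grey plate holder, a slab fixed to the bench, 290 (its x) by 315 (its y) by 20 mm. Frame: z up, origin at bench height; the slab spans x -155 to 135, y -220 to 95 mm; its flat top, the bed, is at z 20 mm. When fully home the plate's origin is at holder x 30, y 10 mm, the plate square to the holder. All angles counter-clockwise from above.
- edge_corner (a point): Corner where the inner faces of the two fixed steel edges meet, at bed height: holder x 60, y 55, z 20 mm; axes as the holder's. Both edges are 12 mm wide and stand 12 mm above the bed. Far edge: inner face at holder x 60, from y -25 to 60 mm. Side edge: inner face at holder y 55, from x 8 to 50 mm.
- plate: Loose brass plate to be clamped, 60 (its x) by 90 (its y) by 8 mm, 0.25 to 0.45 kg, starting askew on the near part of the bed. Origin at the centre of its underside. A 90 mm side goes against the far edge, a 60 mm side against the side edge. Its finish is soft: pushing it with 40 N or more spoils it.
- clip_arm (a joint): Angle of the sprung curved dark steel arm, rad: 0 at rest with no plate, growing counter-clockwise as it is drawn back, hard stop at 1.0. A spring drives it to 0 (4 N at the tip near rest, 7 N drawn back, damped). The catch snaps in behind the tip and then holds the arm at about 0.84: draw to about 0.93, a little harder over the nose. On a plate fully home it rests at about 0.15.
- clip_pivot (a point): The arm's and collar's upright pivot, at bed height: holder x 70, y -105 mm. From it the 8 mm thick arm bar (top 14 mm above the bed) bows outwards to the tip, 99 mm away, an upright 12 mm pin 2 to 14 mm above the bed that presses on the near right corner of the plate when home.
- clip_post (a point): Top centre of the red post on the arm's tip, by which the arm is drawn back: 10 mm diameter, 14 to 45 mm above the bed, axis 99 mm from the arm's pivot. Seen from the pivot it stands at 129.8 degrees from holder +x at joint 0. Axes turn with the arm, at joint 0 they are the holder's.
- catch (a joint): Angle of the small steel catch lever about its own pivot (holder x -26, y -150 mm), rad: 0 closed, up to 0.45; a light spring closes it. The arm's tip pushes past its nose (13 mm above the bed, near holder x -29, y -92 mm) by itself. Turning it to about 0.2 lets the held arm go.
- trigger_post (a point): Top centre of the blue trigger post on the catch's tail: 12 mm diameter, 6 to 40 mm above the bed, 42 mm from the catch's pivot. Pushing it towards holder +x by 10 to 15 mm, with 2 to 5 N, opens the catch. Axes turn with the catch, at 0 they are the holder's.
- collar (a joint): Angle of the aluminium lock collar (38 mm diameter, round the arm's pivot, 16 to 28 mm above the bed), rad: 0 with its handle at the white mark, 1.0 at the red locked mark, counter-clockwise. It can turn on to 1.5, so stop at the mark. It stays where it is left; about 2 N on its post turns it.
- collar_post (a point): Top centre of the black post at the end of the collar's handle: 10 mm diameter, 18 to 46 mm above the bed, axis 45 mm from the arm's pivot, as seen from there at -100 degrees from holder +x at joint 0 and -43 degrees at the red mark. The handle bar is 18 to 26 mm above the bed. Axes turn with the collar, at 0 they are the holder's.
- tin: Bystander: small clear jar with steel lid, 34 mm diameter, 30 mm tall, on the bed behind the far edge. Origin under its centre, like the other bystanders.
- steel_block: Bystander: dark steel block 50 x 35 x 30 mm.
- graver: Bystander: graver with dark wooden mushroom handle, 42 mm diameter, standing on its head, 80 mm tall.
- stone_dish: Bystander: white dish, 70 mm diameter, 20 mm tall.
- loupe: Bystander: black loupe, 40 mm diameter, 45 mm tall.
- spare_plate: Bystander: spare copper plate 50 x 70 x 8 mm on the bench.
- burnisher: Bystander: hand burnisher like a screwdriver, lying.
There are look-alikes about, which are no part of the job. Of the things shaped like the plate, the brass one is meant.

How it is judged (in metres and radians):
On the way, in this order (a step that is already met when the one before it is completed fails the run):
1. the arm is drawn back onto its catch (arm beyond 0.78 rad), the plate not yet home (value of joint clip_arm above 0.78 rad), for 0.3 s.
2. with the arm still held back, the plate is flush against both fixed edges (x of plate in the frame of holder between 0.0275 and 0.033 m and y of plate in the frame of holder between 0.0075 and 0.013 m and z of plate in the frame of holder between 0.018 and 0.022 m and angle between the x axis of plate and the x axis of holder, either way round below 0.04 rad and value of joint clip_arm above 0.78 rad), for 0.2 s.
3. the catch is tripped and the arm rests on the plate's corner, the plate still home (x of plate in the frame of holder between 0.0275 and 0.033 m and y of plate in the frame of holder between 0.0075 and 0.013 m and z of plate in the frame of holder between 0.018 and 0.022 m and angle between the x axis of plate and the x axis of holder, either way round below 0.04 rad and value of joint clip_arm between 0.08 and 0.24 rad), for 0.2 s.
4. the collar's handle stands at the red mark (all of step 3 and value of joint collar between 0.85 and 1.15 rad), for 0.2 s.
At the end, for the whole second after the job is handed in: The plate lies flush against both fixed edges (within 2.5 mm, square within 0.04 rad), the arm rests on its corner (0.08 to 0.24 rad), the catch is closed again (below 0.1 rad), the collar's handle is at the red mark (1.0 rad, within 0.15) and all is at rest (all of step 4 and linear speed of plate below 0.01 m/s and velocity of joint collar between -0.05 and 0.05 rad/s and value of joint catch below 0.1 rad); the robot touches nothing.
It fails at once if the plate is pushed or squeezed with 40 N or more (contact force between the fingers and plate above 40 N).
It fails at once if the plate is lifted more than 15 mm off the bed (z of plate in the frame of holder above 0.035 m).
It fails at once if a bystander is moved by more than 20 mm (distance of any of tin, steel_block, graver, stone_dish, loupe, spare_plate, burnisher from where it was at the start of the episode above 0.02 m).
It also fails if it takes over 72 s, if anything falls off the work surface, if the arm or the gripper's body presses on something with over 40 N, if the wrist force passes 120 N, or if a joint passes its speed limit or range.

ROBOT

A 6-joint arm with a two-finger parallel gripper is mounted at the origin on the work surface. World frame = base frame: x ahead of the robot, y to its left, z up, the work surface at z = 0. Lengths are in m, angles in degrees, forces in N, time in s.
With the tool pointing down it reaches from about 0.3 to 0.85 m from the base axis. Payload 4.2 kg.
Tool frame: the origin (TCP) lies between the finger pads; the fingertips stand robot.tip_extent ahead of it and the grasp point (between the pads) is the TCP (robot.tip_extent is the distance from the TCP to the fingertips, in m); z points along the fingers, y is the line along which they close (so a half turn about z gives the same grasp; the last joint's range is limited). The gripper opens to 91 mm and grips with 3 to 60 N. Pads are 32 mm wide; open, the fingers measure 118 mm over their backs; the gripper's body (76 mm by 178 mm) begins 60 mm behind the grasp point.
Start: joints at [64.63, 18.312, 89.639, -0, 72.044, -1.146], TCP at [0.236, 0.524, 0.233] pointing down, gripper open.
Joint ranges: [-177.97, 177.97], [-48.28, 115.42], [12.27, 149.76], [-77.06, 257.06], [2.81, 150.46], [-146.56, 146.56]. Speed limits (degrees/s): [147.25, 147.25, 180, 180, 180, 180].

INTERFACE

Orientations are given as a 3x3 rotation matrix whose columns are the frame's x, y, z axes.
In Python, from workcell import robot, snapshot gives the robot as it stands.
- The arm moves only by the tool step_arm, never from a script. Its argument "rows" is a list of rows, each a list of 2 entries, a list of its own where there are three numbers: the shift along the world's x, y, z in units of 250 mm (1.0 is 250 mm), then the turn, a rotation vector about the world's x, y, z in units of 60 degrees (1.0 is 60 degrees). In form: [[[dx, dy, dz], [rx, ry, rz]], ...]. A call has 1 to 12 rows; each row is the pose to reach, as a shift and turn from the pose commanded when the call began; what a row does not reach only later rows make up. A row lasts 1/8 s, in which the tool goes at most 62.5 mm and 10.7 degrees, less where a joint would pass 70% of its speed; a pose out of reach is approached as far as the arm can. A call with a number of a shift or a turn outside -1 to 1 is refused whole. A call with a gripper value outside its range is refused whole. "hand" is the gripper command: -1 is shut, 1 is fully open, values between are in proportion, set as the call begins (left out, the last holds). The fingers move at their own pace and stop on an object; "newtons" is the grip in N (left out, the last holds). Time passes only in rows, so rows that repeat a pose let the fingers close. It gives the time, the measured TCP pose, the force, the opening and the grip force at its end, in the units of the state.
- robot.get_state(): the state, without advancing time (a new reading comes with each control period).
- snapshot(name): name is "side" or "top" or "wrist"; returns a dict with "frame" (420x560x3 uint8, red, green, blue), "z_map" (420x560 float32, m along the optical axis (not along the pixel's ray), 0 where there is no reading), "fov_y" (degrees; the focal length in pixels is half the picture's height over the tangent of half this angle, whatever the lens; pixels are square), "cx", "cy" (the principal point, pixels), "R" (3x3) and "t" (3): a world point X has camera coordinates R X + t; the wrist camera has in their place "mount" (4x4, takes a point from camera to tool coordinates, whose origin is the TCP and whose axes are the flange's). Camera axes: x right, y down, z forward; pixel columns grow to the right and rows downward; lengths in m; the calibration is good to about 2 mm. A picture is of the moment at which its call begins: read the wrist's pose just before it.
- robot.job_done(): hands the job in; it is judged then, once.
The state is a dict: "t": time; "qpos": joint angles; "qd": joint speeds; "joint_efforts": joint torques, N m; "ee_pos": TCP position; "orientation": TCP orientation; "wrist_force": force on the tool from outside, world axes, zero at the start; "wrist_torque": the same for the moment, N m; "finger_gap": finger opening in m; "gripper_force": force on a finger pad.
Only numpy, scipy, OpenCV 4.12 (cv2) and the standard library are available. Lean on these libraries where they do the work, as an engineer would, in place of code of your own. Each camera call takes 0.05 s, during which the arm holds its last target. There are 200 camera calls.

## Working session

There is one attempt and no reset: what is moved stays moved. The work goes in short steps, Python scripts to look and compute and a tool call to move; the robot and the scene stay as the last step left them, time stands still between calls to the robot, and variables do not carry over. Pictures are saved under pics/ and viewed, at most 10 in all, crops included, and the job is handed in when it is done.

Besides the shell and the picture viewer there is one more tool, called after "Request:" as name(argument=value, ...) on one line, values as JSON. step_arm: Moves the arm, as the interface text tells. Shifts and turns lie within -1 to 1; 1 stands for 250 mm of shift or 60 degrees of turn. Its arguments: {"type":"object","properties":{"rows":{"type":"array","items":{"type":"array"}},"hand":{"type":"number"},"newtons":{"type":"number"}},"required":["rows"]}

```bash
mkdir -p pics; ls
python3 - <<'E'
from workcell import robot, snapshot
import cv2, numpy as np
s=robot.get_state(); print(s['t'],s['ee_pos'],s['orientation'],robot.tip_extent,s['finger_gap'])
for n in ('top','side'):
    d=snapshot(n); np.savez('%s0.npz'%n,**d); cv2.imwrite('pics/%s0.png'%n,cv2.resize(d['frame'][:,:,::-1],(800,600),interpolation=cv2.INTER_CUBIC))
    print(n,d['fov_y'],d['cx'],d['cy'],d['R'],d['t'])
E
```

```text
pics
0.0 [0.23570987 0.52390998 0.23210846] [[-9.11931268e-01  4.10342187e-01 -8.07610902e-04]
 [ 4.10342979e-01  9.11929734e-01 -1.67303245e-03]
 [ 4.99686001e-05 -1.85708807e-03 -9.99998274e-01]] 0.019 0.09115607889662472
top 53.99958460375861 278.06284840122044 214.91256698076728 [[-0.10080874 -0.99490366  0.00207283]
 [-0.97049705  0.09787664 -0.22035344]
 [ 0.21902757 -0.02422522 -0.97541789]] [0.07493094 0.51390242 1.03959109]
side 52.11278270734705 283.8192129006541 211.12000573202474 [[ 0.9636585  -0.26712729  0.00230262]
 [-0.1310195  -0.48012787 -0.8673587 ]
 [ 0.23280073  0.8355359  -0.49767819]] [-0.4735007   0.14401865  1.09336247]
```

View pics/top0.png

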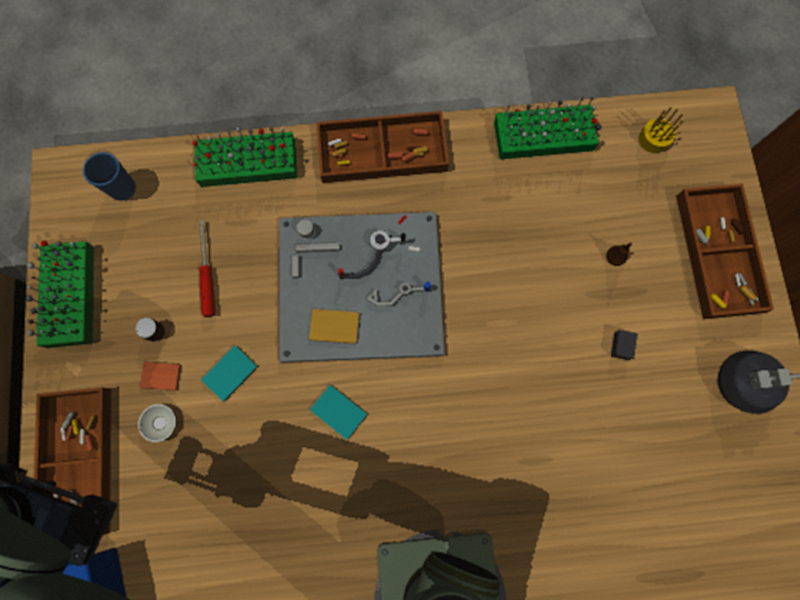

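View pics/side0.png

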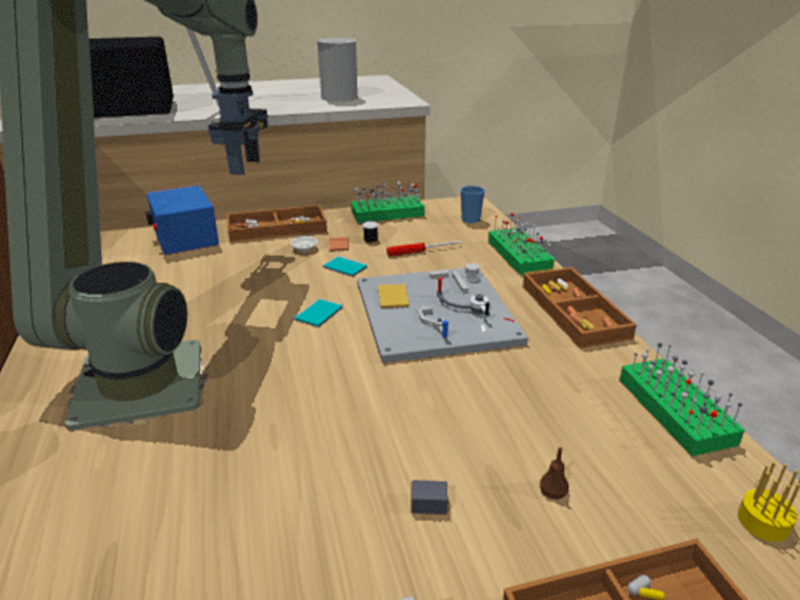

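The top view shows the holder at about (360,287) of 800x600. The brass plate is at (334,326), the red post at (341,273), the blue post at (428,286), the collar at (380,240) and the black post at (403,238). The tin is at (304,228). Next I'll fit the poses.

```bash
cat > h.py <<'E'
import numpy as np, cv2
def rays(d,uv,R=None,t=None):
    R=d['R'] if R is None else R; t=d['t'] if t is None else t
    f=d['frame'].shape[0]/2/np.tan(np.radians(float(d['fov_y']))/2)
    uv=np.atleast_2d(np.array(uv,float))
    c=np.c_[(uv[:,0]-d['cx'])/f,(uv[:,1]-d['cy'])/f,np.ones(len(uv))]
    return -R.T@t, c@R
def onplane(d,uv,z,R=None,t=None):
    o,r=rays(d,uv,R,t); return (o+r*((z-o[2])/r[:,2])[:,None])
def hsv(d): return cv2.cvtColor(np.ascontiguousarray(d['frame']),cv2.COLOR_RGB2HSV)
def blobs(m,amin=8):
    n,l,s,c=cv2.connectedComponentsWithStats(m.astype(np.uint8)); return [(s[i,4],c[i],l==i) for i in range(1,n) if s[i,4]>=amin]
def rect(m):
    c=max(cv2.findContours(m.astype(np.uint8),cv2.RETR_EXTERNAL,cv2.CHAIN_APPROX_NONE)[0],key=cv2.contourArea)
    return c[:,0,:]
def wristcam(d,s):
    M=d['mount']; Rw=np.array(s['orientation']); Rc=Rw@M[:3,:3]; o=np.array(s['ee_pos'])+Rw@M[:3,3]
    return Rc.T,-Rc.T@o
E
python3 - <<'E'
from h import *
d=dict(np.load('top0.npz')); H=hsv(d)
h,s,v=[H[...,i].astype(int) for i in range(3)]
win=np.zeros(h.shape,bool); win[140:262,185:325]=1
m=cv2.morphologyEx((win&(s<60)&(v>60)).astype(np.uint8),cv2.MORPH_CLOSE,np.ones((5,5)))
c=rect(m); P=onplane(d,c+0.0,0.02)[:,:2]
r=cv2.minAreaRect((P*1000).astype(np.float32)); print('slab',r); print(cv2.boxPoints(r))
mp=win&(h>12)&(h<30)&(s>130)&(v>90)
for a,cc,mm in blobs(mp,200):
    if a>200:
        P=onplane(d,rect(mm)+0.0,0.028)[:,:2]; print('plate',a,cc,cv2.minAreaRect((P*1000).astype(np.float32)))
for nm,k in (('red',(s>130)&((h<8)|(h>172))&(v>60)),('blue',(s>130)&(h>100)&(h<130)&(v>60)),('black',(v<40))):
    for a,cc,mm in blobs(k&win,4): print(nm,a,cc,onplane(d,cc,0.05)*1000)
E
```

```text
slab ((579.6316528320312, 90.62980651855469), (313.9265441894531, 289.7281188964844), 86.69808197021484)
[[425.9674   -57.729095]
 [715.21454  -74.41669 ]
 [733.2959   238.98871 ]
 [444.04877  255.6763  ]]
plate 5365 [260.00130475 199.7500466 ] ((578.297119140625, 84.06448364257812), (396.1978454589844, 345.0369567871094), 84.26473999023438)
plate 718 [233.65041783 227.94289694] ((501.8561706542969, 145.78907775878906), (90.31074523925781, 60.27851867675781), 79.78996276855469)
red 13 [281.07692308 153.30769231] [[693.86086513  -3.28727123  50.        ]]
red 10 [237.8 189.5] [[601.84858363 124.3726205   50.        ]]
blue 20 [298.7 199.3] [[557.90208524 -37.17197657  50.        ]]
black 12 [281.75 165.75] [[657.51563127  -1.40856112  50.        ]]
black 4 [265.5 169. ] [[652.62441153  43.99441914  50.        ]]
black 13 [266.30769231 177.30769231] [[628.60925919  44.04581897  50.        ]]
black 8 [260.    187.875] [[600.38117302  63.95542925  50.        ]]
black 4 [242.25 192.25] [[592.90680538 112.98115604  50.        ]]
```

Request:
step_arm(rows=[[[0.7,-0.8,0],[0,0,0]],[[0.7,-0.8,0],[0,0,0]],[[0.7,-0.8,0],[0,0,0]],[[0.7,-0.8,0],[0,0,0]],[[0.7,-0.8,0],[0,0,0]],[[0.7,-0.8,0],[0,0,0]]], hand=-0.2)

```text
t: 0.85
ee_pos: [0.4111, 0.324, 0.2327]
orientation: [[-0.911, 0.412, -0.001], [0.412, 0.911, 0.0], [0.001, -0.0, -1.0]]
wrist_force: [-0.3, 0.3, -0.2]
finger_gap: 0.037
gripper_force: 0.0
```

Request:
step_arm(rows=[[[0.55,-0.8,0],[0,0,0]],[[0.55,-0.8,0],[0,0,0]],[[0.55,-0.8,0],[0,0,0]],[[0.55,-0.8,0],[0,0,0]],[[0.55,-0.8,0],[0,0,0]],[[0.55,-0.8,0],[0,0,0]],[[0.55,-0.8,0],[0,0,0]]])

```text
t: 1.72
ee_pos: [0.5475, 0.1262, 0.233]
orientation: [[-0.913, 0.408, -0.0], [0.408, 0.913, 0.001], [0.001, 0.0, -1.0]]
wrist_force: [0.4, -0.2, 1.0]
finger_gap: 0.0363
gripper_force: 0.0
```

Run:
```python
from h import *
from workcell import robot, snapshot
s=robot.get_state(); d=snapshot('wrist'); print(s['t'],s['ee_pos'],s['wrist_force'],s['finger_gap'],s['qpos'])
np.savez('w1.npz',s_o=s['orientation'],s_p=s['ee_pos'],**d); cv2.imwrite('pics/w1.png',d['frame'][:,:,::-1]); print(d['mount'],d['fov_y'])
R,t=wristcam(d,s)
f=210/np.tan(np.radians(d['fov_y'])/2)
th=np.radians(-3.3);O=np.array([.5932,.1524])
for n,x,y,z in (('red',6.6,-28.9,65),('blue',-26,-192,60),('piv',70,-105,48),('edge',60,55,20),('c1',135,95,20),('c2',-155,95,20),('c3',135,-220,20)):
    w=np.r_[O+np.array([[np.cos(th),-np.sin(th)],[np.sin(th),np.cos(th)]])@[x/1e3,y/1e3],z/1e3]
    c=R@w+t; print(n,w,c[:2]/c[2]*f+[d['cx'],d['cy']])
```

```text
1.725 [0.54754328 0.12624856 0.23296278] [ 0.40548423 -0.17981329  0.97437726] 0.036328223152953844 [ 1.17915927e+01  1.71424575e+01  9.13532097e+01  3.67398723e-02
  7.15244166e+01 -5.41445727e+01]
[[ 1.61689996e-05 -9.62498455e-01 -2.71287162e-01  7.60183926e-02]
 [ 9.99999566e-01  2.68141206e-04 -8.91735908e-04 -2.33143256e-04]
 [ 9.31037700e-04 -2.71287030e-01  9.62498042e-01 -1.51669185e-01]
 [ 0.00000000e+00  0.00000000e+00  0.00000000e+00  1.00000000e+00]] 63.13521703306581
red [0.59812546 0.123168   0.065     ] [302.68327959 244.34102358]
blue [ 0.55619082 -0.03778496  0.06      ] [143.40350032 267.35717559]
piv [0.6570397  0.04354463 0.048     ] [257.10921753 311.36049457]
edge [0.65626653 0.20385496 0.02      ] [385.79633638 246.66457999]
c1 [0.73344473 0.23947133 0.02      ] [436.03152725 290.83208249]
c2 [0.4439256 0.2561649 0.02     ] [363.55903651  39.20981811]
c3 [ 0.71531206 -0.07500634  0.02      ] [194.22179701 369.72310224]
```

View pics/w1.png

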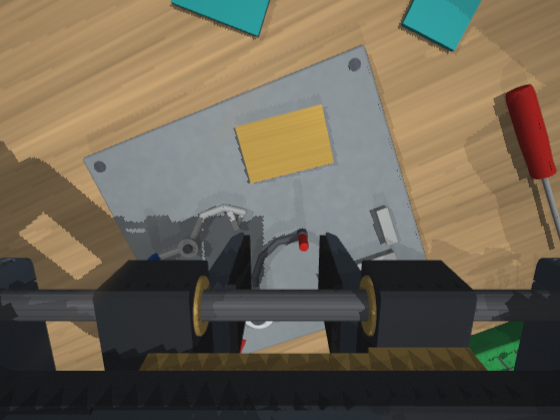

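The wrist view shows the red post at (303,246), where I predicted (303,244), so the holder pose is good. Next I'll lower the gripper over the post and close on it.

Request:
step_arm(rows=[[[0.2,-0.012,0],[0,0,0]],[[0.2,-0.012,-0.2],[0,0,0]],[[0.2,-0.012,-0.4],[0,0,0]],[[0.2,-0.012,-0.6],[0,0,0]],[[0.2,-0.012,-0.684],[0,0,0]],[[0.2,-0.012,-0.684],[0,0,0]]])

```text
t: 2.52
ee_pos: [0.5968, 0.1223, 0.0603]
orientation: [[-0.913, 0.409, -0.004], [0.409, 0.913, -0.0], [0.003, -0.002, -1.0]]
wrist_force: [-1.1, -0.7, 0.9]
finger_gap: 0.0364
gripper_force: 0.0
```

Request:
step_arm(rows=[[[0,0,0],[0,0,0]],[[0,0,0],[0,0,0]],[[0,0,0],[0,0,0]],[[0,0,0],[0,0,0]]], hand=-1, newtons=15)

```text
t: 3.02
ee_pos: [0.5994, 0.1232, 0.0634]
orientation: [[-0.911, 0.411, 0.003], [0.411, 0.911, 0.004], [-0.001, 0.005, -1.0]]
wrist_force: [1.0, 6.0, 1.8]
finger_gap: 0.0095
gripper_force: 15.0
```

Run:
```python
import numpy as np
th=np.radians(-3.3);R=np.array([[np.cos(th),-np.sin(th)],[np.sin(th),np.cos(th)]]);O=np.array([593.2,152.4])
p=lambda j,r,a0,j0=0:O+R@(np.array([70,-105])+r*np.array([np.cos(np.radians(a0)+j),np.sin(np.radians(a0)+j)]))
for r,a,js in ((99,129.8,np.arange(0,1.0,.1).tolist()+[.93,.95,.84]),(45,-100,[0,.2,.4,.6,.8,1.0])):
    p0=p(0,r,a)
    for j in js: print(round(j,2),p(j,r,a).round(1),((p(j,r,a)-p0)/250).round(3))
```

```text
0.0 [598.2 123.1] [0. 0.]
0.1 [590.5 116.8] [-0.031 -0.025]
0.2 [583.5 109.8] [-0.059 -0.053]
0.3 [577.3 102.2] [-0.084 -0.084]
0.4 [571.8  93.9] [-0.105 -0.117]
0.5 [567.2  85.2] [-0.124 -0.152]
0.6 [563.5  76. ] [-0.139 -0.189]
0.7 [560.7  66.5] [-0.15  -0.227]
0.8 [558.9  56.7] [-0.157 -0.266]
0.9 [558.1  46.9] [-0.16  -0.305]
0.93 [558.   43.9] [-0.16  -0.317]
0.95 [558.1  41.9] [-0.16  -0.325]
0.84 [558.5  52.8] [-0.159 -0.281]
0 [ 6.467e+02 -2.000e-01] [0. 0.]
0.2 [655.6  -1.4] [ 0.036 -0.005]
0.4 [664.6  -0.8] [ 0.071 -0.002]
0.6 [673.2   1.6] [0.106 0.007]
0.8 [681.2   5.6] [0.138 0.023]
1.0 [688.3  11.2] [0.166 0.046]
```

Request:
step_arm(rows=[[[-0.031,-0.025,0],[0,0,0]],[[-0.059,-0.053,0],[0,0,0]],[[-0.084,-0.084,0],[0,0,0]],[[-0.105,-0.117,0],[0,0,0]],[[-0.124,-0.152,0],[0,0,0]],[[-0.139,-0.189,0],[0,0,0]],[[-0.15,-0.227,0],[0,0,0]],[[-0.157,-0.266,0],[0,0,0]],[[-0.159,-0.285,0],[0,0,0]],[[-0.16,-0.305,0],[0,0,0]],[[-0.16,-0.317,0],[0,0,0]],[[-0.16,-0.323,0],[0,0,0]]])

```text
t: 4.53
ee_pos: [0.5545, 0.0509, 0.0629]
orientation: [[-0.91, 0.415, -0.008], [0.415, 0.91, 0.018], [0.014, 0.013, -1.0]]
wrist_force: [-10.6, 37.7, 9.5]
finger_gap: 0.0497
gripper_force: 15.0
```

Request:
step_arm(rows=[[[0,0,0],[0,0,0]],[[0,0,0],[0,0,0]]])

```text
t: 4.78
ee_pos: [0.5545, 0.051, 0.0629]
orientation: [[-0.91, 0.415, -0.007], [0.415, 0.91, 0.018], [0.014, 0.013, -1.0]]
wrist_force: [-9.5, 38.2, 8.4]
finger_gap: 0.0491
gripper_force: 15.0
```

Run:
```python
from h import *
from workcell import robot, snapshot
a=snapshot('wrist')['frame']; b=snapshot('side')['frame'][170:260,240:380]
cv2.imwrite('pics/w2.png',np.hstack([a[150:400,80:400],cv2.resize(b,(389,250),interpolation=cv2.INTER_CUBIC)])[:,:,::-1])
```

```text
(no output)
```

View pics/w2.png

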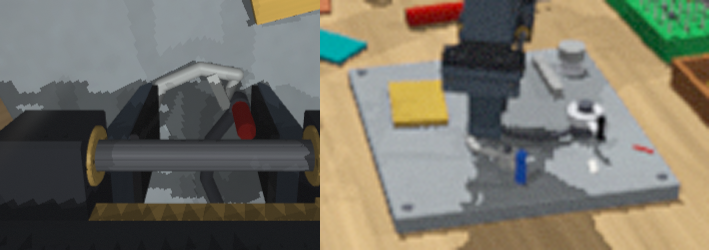

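The trailing finger was forced open and the leading finger seems to be against the catch's pivot boss. The post is at about (243,118) in the crop, just short of the nose. I'll back up along the arc, re-grip harder and redraw.

Request:
step_arm(rows=[[[0.005,0.04,0.01],[0,0,0]],[[0.011,0.096,0.02],[0,0,0]],[[0.011,0.096,0.02],[0,0,0]],[[0.011,0.096,0.02],[0,0,0]],[[0.011,0.096,0.02],[0,0,0]]], hand=-1, newtons=50)

```text
t: 5.5
ee_pos: [0.5632, 0.0702, 0.0674]
orientation: [[-0.911, 0.413, 0.005], [0.413, 0.911, 0.01], [-0.001, 0.011, -1.0]]
wrist_force: [4.1, 18.8, -6.7]
finger_gap: 0.0083
gripper_force: 50.0
```

Request:
step_arm(rows=[[[-0.004,-0.02,0],[0,0,0]],[[-0.007,-0.039,0],[0,0,0]],[[-0.009,-0.058,0],[0,0,0]],[[-0.009,-0.058,0],[0,0,0]]])

```text
t: 6.0
ee_pos: [0.5628, 0.068, 0.0677]
orientation: [[-0.907, 0.422, 0.01], [0.422, 0.906, 0.032], [0.005, 0.033, -0.999]]
wrist_force: [7.4, 64.0, -11.9]
finger_gap: 0.0083
gripper_force: 50.1
```

Still blocked at about 0.67 rad. I'll release, rise and inspect the catch.

Request:
step_arm(rows=[[[0.011,0.1,0],[0,0,0]],[[0.03,0.15,0],[0,0,0]],[[0.03,0.15,0],[0,0,0]]])

```text
t: 6.38
ee_pos: [0.5696, 0.089, 0.0672]
orientation: [[-0.912, 0.41, 0.007], [0.41, 0.912, 0.001], [-0.006, 0.004, -1.0]]
wrist_force: [6.3, 1.4, -7.4]
finger_gap: 0.0083
gripper_force: 50.0
```

Request:
step_arm(rows=[[[0,0,0],[0,0,0]],[[0,0,0.0],[0,0,0]],[[0,0,0.25],[0,0,0]],[[-0.1,0,0.5],[0,0,0]],[[-0.25,-0.1,0.5],[0,0,0]],[[-0.4,-0.2,0.4],[0,0,0]],[[-0.4,-0.2,0.4],[0,0,0]],[[-0.4,-0.2,0.4],[0,0,0]]], hand=-0.4)

```text
t: 7.38
ee_pos: [0.4665, 0.0374, 0.1675]
orientation: [[-0.912, 0.411, 0.001], [0.411, 0.912, -0.0], [-0.001, 0.0, -1.0]]
wrist_force: [-0.1, -0.3, 1.4]
finger_gap: 0.0276
gripper_force: 0.0
```

Run:
```python
from h import *
from workcell import robot, snapshot
s=robot.get_state(); d=snapshot('wrist'); print(s['t'],s['ee_pos'],s['wrist_force'])
np.savez('w3.npz',s_o=s['orientation'],s_p=s['ee_pos'],**d)
R,t=wristcam(d,s)
f=210/np.tan(np.radians(d['fov_y'])/2)
th=np.radians(-3.3);O=np.array([.5932,.1524])
for n,x,y,z in (('nose',-29,-92,33),('blue',-26,-192,60),('cpiv',-26,-150,33),('piv',70,-105,48),('red',6.6,-28.9,65)):
    w=np.r_[O+np.array([[np.cos(th),-np.sin(th)],[np.sin(th),np.cos(th)]])@[x/1e3,y/1e3],z/1e3]
    c=R@w+t; print(n,c[:2]/c[2]*f+[d['cx'],d['cy']])
top=snapshot('top')['frame'][130:270,180:330]
cv2.imwrite('pics/w3.png',np.hstack([d['frame'],cv2.resize(top,(230,420))])[:,:,::-1])
```

```text
7.375 [0.46652964 0.03736436 0.16754262] [-0.10267814 -0.26942359  1.39622655]
nose [350.39620841 284.16841675]
blue [248.84795852 338.36320109]
cpiv [292.83011482 306.71868669]
piv [372.2085061  383.12999425]
red [441.74359648 313.68489985]
```

View pics/w3.png

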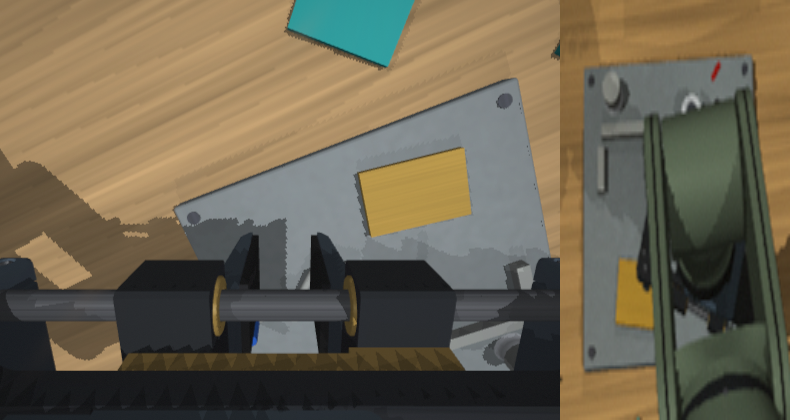

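Run:
```python
import cv2,numpy as np
a=cv2.imread('pics/w1.png')[190:290,130:320]; b=cv2.imread('pics/top0.png')[220:320,320:450]
cv2.imwrite('pics/c1.png',np.vstack([cv2.resize(a,(560,295),interpolation=cv2.INTER_CUBIC),cv2.resize(b,(380,292),interpolation=cv2.INTER_CUBIC)[:, :].__class__(0) if False else cv2.copyMakeBorder(cv2.resize(b,(380,292),interpolation=cv2.INTER_CUBIC),0,0,0,180,cv2.BORDER_CONSTANT)]))
```

```text
(no output)
```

View pics/c1.png

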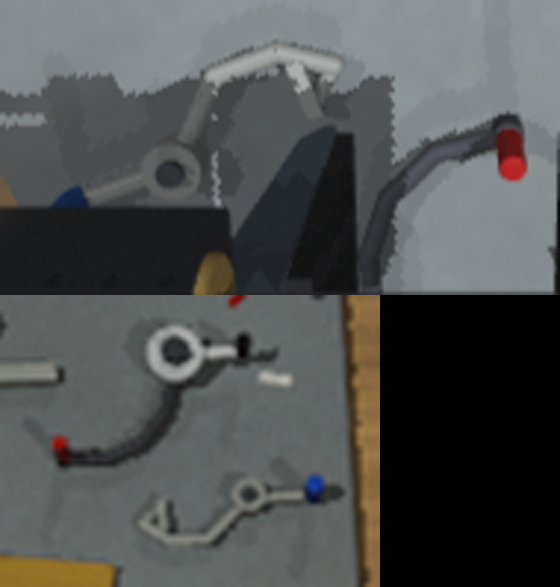

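The catch view shows its nose is a triangular hook with the ramp facing +y, so the pin was pressing on that ramp. I'll try pushing from behind with closed fingers, with no finger ahead of the post.

Request:
step_arm(rows=[[[0.15,0.12,0],[0,0,0.1]],[[0.3,0.25,0],[0,0,0.233]],[[0.45,0.4,0],[0,0,0.233]],[[0.55,0.45,0],[0,0,0.233]],[[0.55,0.45,-0.2],[0,0,0.233]],[[0.55,0.45,-0.4],[0,0,0.233]],[[0.55,0.45,-0.434],[0,0,0.233]],[[0.55,0.45,-0.434],[0,0,0.233]]], hand=-1, newtons=20)

```text
t: 8.48
ee_pos: [0.6049, 0.1506, 0.059]
orientation: [[-0.984, 0.177, 0.001], [0.177, 0.984, 0.0], [-0.001, 0.0, -1.0]]
wrist_force: [0.4, 0.8, 0.3]
finger_gap: 0.0006
gripper_force: 0.0
```

Request:
step_arm(rows=[[[-0.035,-0.05,0],[0,0,0]],[[-0.069,-0.088,0],[0,0,0]],[[-0.095,-0.12,0],[0,0,0]],[[-0.116,-0.152,0],[0,0,0]],[[-0.135,-0.187,0],[0,0,0]],[[-0.149,-0.223,0],[0,0,0]],[[-0.16,-0.261,0],[0,0,0]],[[-0.168,-0.3,0],[0,0,0]],[[-0.168,-0.3,0],[0,0,0]]])

```text
t: 9.6
ee_pos: [0.5612, 0.0841, 0.0607]
orientation: [[-0.983, 0.186, 0.002], [0.186, 0.982, 0.018], [0.002, 0.018, -1.0]]
wrist_force: [-3.9, 34.6, -0.5]
finger_gap: 0.0006
gripper_force: 16.6
```

Run:
```python
from h import *
from workcell import robot, snapshot
s=robot.get_state(); print(s['qpos'],s['wrist_torque'])
d=snapshot('side'); np.savez('s3.npz',**d); b=d['frame'][165:255,245:375]
cv2.imwrite('pics/s3.png',cv2.resize(b,(780,540),interpolation=cv2.INTER_CUBIC)[:,:,::-1])
```

```text
[  6.80067246  26.77707623 103.98216447   1.32890859  49.02994782
 -73.36288794] [5.93636944 0.63517118 0.07762452]
```

View pics/s3.png

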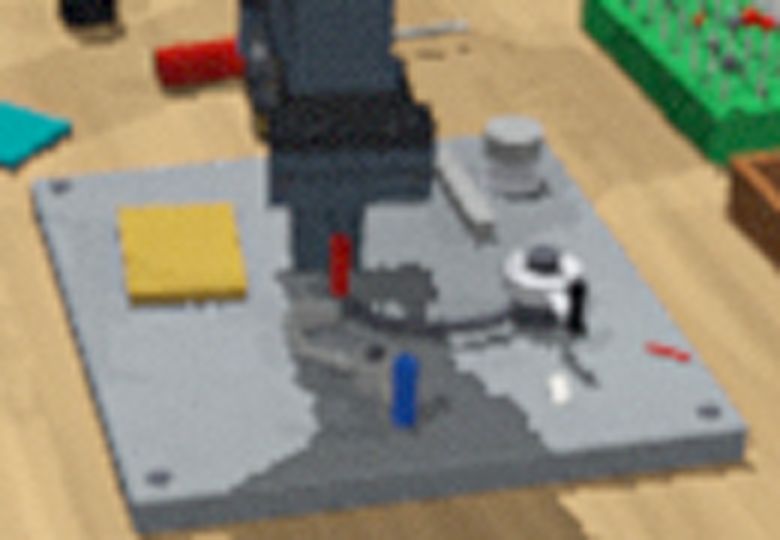

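The side view shows the closed fingers behind the red post at (340,265), and only the arm's tip touches the catch nose. I'll check from the blue post whether the catch has turned.

Run:
```python
from h import *
from workcell import robot
for n in ('side0','s3'):
    d=dict(np.load(n+'.npz')); H=hsv(d); h,s,v=[H[...,i].astype(int) for i in range(3)]
    w=np.zeros(h.shape,bool); w[165:255,245:375]=1
    for nm,k in (('blue',(s>110)&(h>100)&(h<130)&(v>60)),('red',(s>150)&((h<8)|(h>172))&(v>60))):
        for a,c,m in blobs(k&w,12):
            ys,xs=np.where(m); print(n,nm,a,c.round(2),ys.min(),ys.max(),(onplane(d,c,.043 if nm=='blue' else .052)*1000).round(1))
print(robot.get_state()['wrist_force'],robot.get_state()['ee_pos'])
```

```text
side0 blue 38 [311.08 229.53] 224 235 [[558.8 -34.9  43. ]]
side0 red 167 [283.84 174.04] 170 178 [[577.6 311.3  52. ]]
side0 red 20 [307.5 198.5] 194 203 [[600.1 122.4  52. ]]
s3 blue 43 [312.05 229.47] 224 235 [[561.5 -35.3  43. ]]
s3 red 88 [277.82 175.01] 172 178 [[555.8 309.2  52. ]]
s3 red 31 [301.06 208.42] 204 213 [[562.7  68.9  52. ]]
[-4.07349295 33.74604033  0.382259  ] [0.56115298 0.08391165 0.0606599 ]
```

Request:
step_arm(rows=[[[0.005,0.08,0.0],[0,0,0]],[[0.005,0.08,0.055],[0,0,0]],[[0.005,0.08,0.055],[0,0,0]],[[0.0,0.03,0.055],[0,0,0]],[[0,0,0.055],[0,0,0]],[[0,0,0.055],[0,0,0]]])

```text
t: 10.4
ee_pos: [0.5602, 0.0832, 0.0747]
orientation: [[-0.983, 0.185, -0.001], [0.185, 0.983, 0.017], [0.004, 0.016, -1.0]]
wrist_force: [-6.3, 31.8, 4.8]
finger_gap: 0.0004
gripper_force: 14.8
```

Run:
```python
from h import *
d=dict(np.load('s3.npz'))
print(onplane(d,[[293.7,210]],.0417))
from workcell import robot
s=robot.get_state();print(s['ee_pos'],s['wrist_force'],s['wrist_torque'])
```

```text
[[0.54453155 0.08292354 0.0417    ]]
[0.56020416 0.0832316  0.07471157] [-6.30618609 31.78391483  4.77134387] [5.6809538  1.21325628 0.09229354]
```

Request:
step_arm(rows=[[[-0.003,-0.02,-0.03],[0,0,0]],[[-0.003,-0.03,-0.03],[0,0,0]],[[-0.003,-0.03,-0.03],[0,0,0]],[[-0.003,-0.03,-0.03],[0,0,0]],[[-0.003,-0.03,-0.03],[0,0,0]],[[-0.003,-0.03,-0.03],[0,0,0]],[[-0.003,-0.03,-0.03],[0,0,0]],[[-0.003,-0.03,-0.03],[0,0,0]]])

```text
t: 11.4
ee_pos: [0.5614, 0.0822, 0.0709]
orientation: [[-0.982, 0.188, 0.005], [0.188, 0.982, 0.027], [0.0, 0.027, -1.0]]
wrist_force: [-10.5, 51.5, 22.0]
finger_gap: 0.0002
gripper_force: 25.5
```

Run:
```python
from h import *
from workcell import robot, snapshot
s=robot.get_state(); print(s['ee_pos'],s['wrist_force'])
d=snapshot('side'); H=hsv(d); h,s,v=[H[...,i].astype(int) for i in range(3)]
w=np.zeros(h.shape,bool); w[165:255,245:375]=1
for nm,k in (('blue',(s>110)&(h>100)&(h<130)&(v>60)),('red',(s>150)&((h<8)|(h>172))&(v>60))):
    for a,c,m in blobs(k&w,12): print(nm,a,c.round(2),(onplane(d,c,.043 if nm=='blue' else .052)*1000).round(1))
```

```text
[0.56135066 0.08216722 0.07087661] [-10.54170265  51.51664157  22.00529677]
blue 41 [311.95 229.56] [[561.1 -35.7  43. ]]
red 95 [278.23 174.8 ] [[557.6 310.4  52. ]]
red 26 [301.19 208.88] [[562.2  66.2  52. ]]
```

Run:
```python
import cv2
a=cv2.imread('pics/w2.png')[45:150,140:290]
a=cv2.convertScaleAbs(a,alpha=1.6,beta=20)
cv2.imwrite('pics/w2z.png',cv2.resize(a,(800,560),interpolation=cv2.INTER_CUBIC))
```

```text
(no output)
```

View pics/w2z.png

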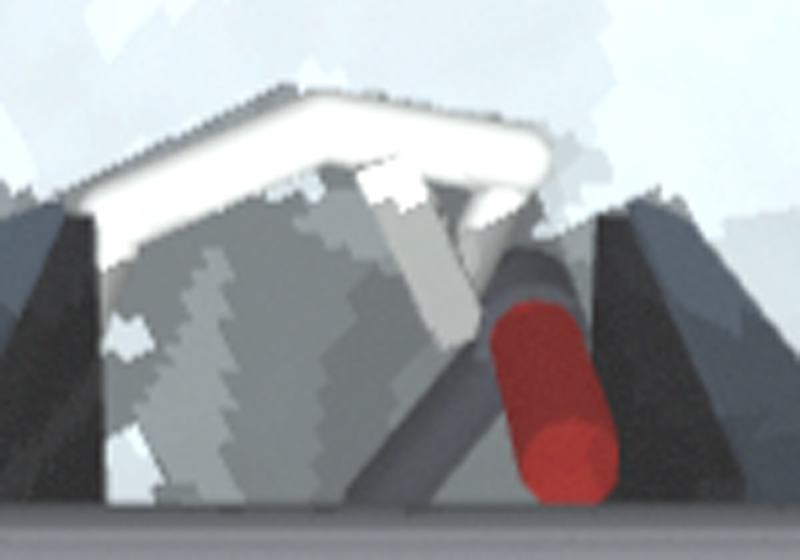

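The enlarged view shows the tip pin wedged on the catch ramp near (480,300), with the nose end against the bar. It's locked by friction. I'll open the gripper wide, draw the red post with one finger, and ease the blue trigger with the other by turning the wrist.

Request:
step_arm(rows=[[[0.01,0.1,0],[0,0,0]],[[0.05,0.15,0.1],[0,0,0]],[[0.1,0.12,0.3],[0,0,-0.1]],[[0.134,0.092,0.3],[0,0,-0.207]],[[0.134,0.092,0.3],[0,0,-0.207]],[[0.134,0.092,0.3],[0,0,-0.207]],[[0.134,0.092,0.3],[0,0,-0.207]],[[0.134,0.092,0.15],[0,0,-0.207]],[[0.134,0.092,0],[0,0,-0.207]],[[0.134,0.092,0],[0,0,-0.207]]], hand=1, newtons=50)

```text
t: 12.7
ee_pos: [0.592, 0.0905, 0.0618]
orientation: [[-0.923, 0.385, -0.008], [0.385, 0.923, -0.001], [0.007, -0.004, -1.0]]
wrist_force: [-0.3, 0.4, -0.0]
finger_gap: 0.0911
gripper_force: 0.0
```

Request:
step_arm(rows=[[[-0.015,-0.037,0],[0,0,0]],[[-0.045,-0.063,0],[0,0,0]],[[-0.074,-0.09,0],[0,0,0]],[[-0.098,-0.12,0],[0,0,0]],[[-0.12,-0.154,0],[0,0,0]],[[-0.135,-0.18,0],[0,0,0]],[[-0.146,-0.206,0],[0,0,0]],[[-0.154,-0.225,0],[0,0,0]],[[-0.16,-0.244,0],[0,0,0]],[[-0.163,-0.256,0],[0,0,0]],[[-0.163,-0.256,0],[0,0,0]]])

```text
t: 14.08
ee_pos: [0.5534, 0.0304, 0.0659]
orientation: [[-0.922, 0.388, 0.0], [0.388, 0.922, 0.008], [0.003, 0.007, -1.0]]
wrist_force: [-0.6, 16.2, -3.8]
finger_gap: 0.0912
gripper_force: 7.2
```

```bash
cat >> h.py <<'E'
def posts():
    from workcell import robot, snapshot
    s=robot.get_state(); print(s['t'],s['ee_pos'].round(4) if hasattr(s['ee_pos'],'round') else s['ee_pos'],np.round(s['wrist_force'],1),s['finger_gap'])
    d=snapshot('side'); H=hsv(d); h,sa,v=[H[...,i].astype(int) for i in range(3)]
    w=np.zeros(h.shape,bool); w[180:255,245:375]=1
    for nm,k in (('blue',(sa>110)&(h>100)&(h<130)&(v>60)),('red',(sa>150)&((h<8)|(h>172))&(v>60))):
        for a,c,m in blobs(k&w,12):
            P=(onplane(d,c,.043 if nm=='blue' else .0495)*1000)[0][:2]+([-2.6,-2.9] if nm=='blue' else [-2,.7])
            print(nm,a,P.round(1))
            if nm=='red':
                th=np.radians(-3.3);q=P-np.array([657.0,43.5]); print('j',((np.arctan2(q[1],q[0])-th-np.radians(129.8))+np.pi)%(2*np.pi)-np.pi,np.hypot(*q))
            else: print('catch',(P[0]-556.2)/42)
    return d
E
python3 -c "
from h import *
d=posts(); cv2.imwrite('pics/s4.png',cv2.resize(d['frame'][165:255,245:375],(780,540),interpolation=cv2.INTER_CUBIC)[:,:,::-1])"
```

```text
14.075 [0.5534 0.0304 0.0659] [-0.6 16.2 -3.8] 0.09120624859621708
blue 47 [557.3 -38.6]
catch 0.025557271506846474
```

Request:
step_arm(rows=[[[-0.008,-0.03,0],[0,0,0]],[[-0.01,-0.05,0],[0,0,0]],[[0.002,-0.05,0],[0,0,0.07]],[[0.014,-0.05,0],[0,0,0.14]],[[0.025,-0.05,0],[0,0,0.2]],[[0.037,-0.05,0],[0,0,0.27]],[[0.048,-0.05,0],[0,0,0.333]],[[0.048,-0.05,0],[0,0,0.333]]])

```text
t: 15.12
ee_pos: [0.5683, 0.0271, 0.0656]
orientation: [[-0.998, 0.057, 0.006], [0.057, 0.998, 0.023], [-0.005, 0.024, -1.0]]
wrist_force: [6.1, 47.6, -11.9]
finger_gap: 0.0912
gripper_force: 23.8
```

```bash
python3 -c "
from h import *
d=posts()"
```

```text
15.125 [0.5683 0.0271 0.0656] [  6.1  47.6 -11.9] 0.09121937750913363
blue 53 [558.6 -35.4]
catch 0.05760899208476238
red 19 [561.3  72.1]
j 0.6435725998048158 99.86746234804993
```

Request:
step_arm(rows=[[[0,0.06,0],[0,0,0]],[[-0.025,0.08,0],[0,0,-0.15]],[[-0.045,0.08,0],[0,0,-0.3]],[[-0.06,0.077,0],[0,0,-0.458]],[[-0.06,0.077,0],[0,0,-0.458]],[[-0.06,0.077,0],[0,0,-0.458]],[[-0.06,0.077,-0.04],[0,0,-0.458]],[[-0.06,0.077,-0.072],[0,0,-0.458]],[[-0.06,0.077,-0.072],[0,0,-0.458]]], hand=0.887)

```text
t: 16.3
ee_pos: [0.5545, 0.0345, 0.049]
orientation: [[-0.864, 0.504, 0.009], [0.504, 0.864, 0.003], [-0.007, 0.007, -1.0]]
wrist_force: [4.5, 5.7, -4.1]
finger_gap: 0.086
gripper_force: 3.7
```

```bash
python3 -c "
from h import *
d=posts()"
```

```text
16.3 [0.5545 0.0345 0.049 ] [ 4.5  5.7 -4.1] 0.08601981924142299
blue 46 [556.1 -39.7]
catch -0.003475966921322587
```

Request:
step_arm(rows=[[[0.006,-0.012,0],[0,0,0.06]],[[0.015,-0.018,0],[0,0,0.12]],[[0.025,-0.022,0],[0,0,0.18]],[[0.035,-0.027,0],[0,0,0.25]],[[0.035,-0.027,0],[0,0,0.25]]])

```text
t: 16.98
ee_pos: [0.5623, 0.0279, 0.0496]
orientation: [[-0.965, 0.264, 0.007], [0.264, 0.965, 0.003], [-0.006, 0.005, -1.0]]
wrist_force: [0.7, 6.8, 1.8]
finger_gap: 0.0858
gripper_force: 5.2
```

```bash
python3 -c "
from h import *
d=posts()"
```

```text
16.975 [0.5623 0.0279 0.0496] [0.7 6.8 1.8] 0.08582639041071698
blue 44 [570.3 -36.8]
catch 0.3347125198550749
```

The catch is open (0.33) and the arm now needs only 7 N. I'll close the gap to draw the arm past the nose while the trigger side stays open.

Request:
step_arm(rows=[[[0.001,-0.015,0],[0,0,0]],[[0.002,-0.03,0],[0,0,0]],[[0.002,-0.046,0],[0,0,0]],[[0.002,-0.05,0],[0,0,0]],[[0.002,-0.05,0],[0,0,0]]], hand=0.35)

```text
t: 17.65
ee_pos: [0.5616, 0.0159, 0.0495]
orientation: [[-0.964, 0.265, 0.005], [0.265, 0.964, 0.004], [-0.004, 0.005, -1.0]]
wrist_force: [-2.5, 7.8, 2.5]
finger_gap: 0.0617
gripper_force: 6.5
```

```bash
python3 -c "
from h import *
d=posts()"
```

```text
17.65 [0.5616 0.0159 0.0495] [-2.5  7.8  2.5] 0.061678687420451614
blue 51 [574.6 -33.5]
catch 0.4379603232255655
```

Request:
step_arm(rows=[[[-0.01,0,0],[0,0,-0.09]],[[-0.02,0,0],[0,0,-0.18]],[[-0.034,0,0],[0,0,-0.3]],[[-0.034,0,0],[0,0,-0.3]],[[-0.034,0,0],[0,0,-0.3]]])

```text
t: 18.32
ee_pos: [0.5527, 0.0156, 0.0491]
orientation: [[-0.836, 0.548, 0.004], [0.548, 0.836, 0.003], [-0.002, 0.005, -1.0]]
wrist_force: [-0.5, 6.5, 0.9]
finger_gap: 0.0614
gripper_force: 2.9
```

```bash
python3 -c "
from h import *
d=posts()"
```

```text
18.325 [0.5527 0.0156 0.0491] [-0.5  6.5  0.9] 0.061397608785357986
blue 45 [556.3 -38.7]
catch 0.0019429758457931712
```

Request:
step_arm(rows=[[[0,0,0.04],[0,0,0]],[[0,0,0.07],[0,0,0]],[[0.01,0.02,0.07],[0,0,0]],[[0.02,0.04,0.07],[0,0,0]],[[0.04,0.08,0.07],[0,0,0]],[[0.04,0.08,0.07],[0,0,0]]])

```text
t: 19.12
ee_pos: [0.5626, 0.0344, 0.0652]
orientation: [[-0.838, 0.546, 0.002], [0.546, 0.838, -0.0], [-0.002, 0.001, -1.0]]
wrist_force: [-0.3, -0.0, 0.9]
finger_gap: 0.0617
gripper_force: 0.0
```

```bash
python3 -c "
from h import *
d=posts()"
```

```text
19.125 [0.5626 0.0344 0.0652] [-0.3 -0.   0.9] 0.06171214151344682
blue 46 [556.4 -38.9]
catch 0.00465012625021256
```

Request:
step_arm(rows=[[[0,0,0.2],[0,0,0]],[[-0.15,0.15,0.2],[0,0,0.15]],[[-0.3,0.3,0.2],[0,0,0.3]],[[-0.478,0.458,0.2],[0,0,0.497]],[[-0.478,0.458,0.2],[0,0,0.497]],[[-0.478,0.458,0.1],[0,0,0.497]],[[-0.478,0.458,0.0],[0,0,0.497]],[[-0.478,0.458,-0.089],[0,0,0.497]],[[-0.478,0.458,-0.089],[0,0,0.497]],[[-0.478,0.458,-0.089],[0,0,0.497]]], hand=0, newtons=30)

```text
t: 20.42
ee_pos: [0.443, 0.1483, 0.0425]
orientation: [[-0.998, 0.059, 0.001], [0.059, 0.998, 0.0], [-0.001, 0.0, -1.0]]
wrist_force: [0.4, -0.1, 0.3]
finger_gap: 0.0454
gripper_force: 0.0
```

```bash
python3 -c "
from h import *
d=posts()"
```

```text
20.425 [0.443  0.1483 0.0425] [ 0.4 -0.1  0.3] 0.045352659006301754
blue 40 [556.3 -38. ]
catch 0.002645379441966205
red 13 [559.9  57.2]
j 0.793264476631502 98.05736173196357
```

Request:
step_arm(rows=[[[0.02,-0.001,0],[0,0,0]],[[0.04,-0.002,0],[0,0,0]],[[0.07,-0.004,0],[0,0,0]],[[0.11,-0.006,0],[0,0,0]],[[0.15,-0.009,0],[0,0,0]],[[0.19,-0.011,0],[0,0,0]],[[0.23,-0.013,0],[0,0,0]],[[0.27,-0.016,0],[0,0,0]],[[0.31,-0.018,0],[0,0,0]],[[0.35,-0.02,0],[0,0,0]],[[0.39,-0.022,0],[0,0,0]],[[0.42,-0.024,0],[0,0,0]]])

```text
t: 21.98
ee_pos: [0.5479, 0.1426, 0.042]
orientation: [[-0.998, 0.058, 0.0], [0.058, 0.998, 0.0], [-0.0, 0.0, -1.0]]
wrist_force: [-2.0, 1.1, -1.1]
finger_gap: 0.0456
gripper_force: 1.0
```

Request:
step_arm(rows=[[[0.02,-0.001,0],[0,0,0]],[[0.04,-0.002,0],[0,0,0]],[[0.055,-0.003,0],[0,0,0]],[[0.07,-0.004,0],[0,0,0]],[[0.07,-0.004,0],[0,0,0]]])

```text
t: 22.6
ee_pos: [0.5654, 0.1416, 0.0421]
orientation: [[-0.998, 0.058, 0.001], [0.058, 0.998, 0.0], [-0.001, 0.0, -1.0]]
wrist_force: [-0.7, -0.3, 0.5]
finger_gap: 0.0454
gripper_force: 0.1
```

```bash
cat >> h.py <<'E'
def plate(save=None,cam='top'):
    from workcell import snapshot
    d=snapshot(cam); H=hsv(d); h,s,v=[H[...,i].astype(int) for i in range(3)]
    w=np.zeros(h.shape,bool); w[140:262,185:325]=1
    m=w&(h>16)&(h<30)&(s>130)&(v>70); 
    th=np.radians(-3.3);c,sn=np.cos(th),np.sin(th)
    for a,cc,mm in sorted(blobs(m,60),key=lambda b:-b[0])[:2]:
        P=onplane(d,rect(mm)+0.0,.028)[:,:2]*1000-[593.2,152.4]; Q=np.c_[c*P[:,0]+sn*P[:,1],-sn*P[:,0]+c*P[:,1]]
        print(cam,a,cv2.minAreaRect(Q.astype(np.float32)),Q.min(0).round(1),Q.max(0).round(1))
    if save: cv2.imwrite(save,d['frame'][:,:,::-1])
    return d
E
python3 -c "
from h import *
d=plate(); posts()"
```

```text
top 2454 ((-14.273574829101562, -147.35836791992188), (239.4996795654297, 345.036865234375), 87.56472778320312) [-191.4 -274.3] [163.2 -35. ]
top 501 ((-77.47412109375, 106.62303924560547), (198.2512969970703, 26.65290069580078), 0.36139631271362305) [-176.5   92.7] [ 21.6 120.6]
22.65 [0.5654 0.1417 0.0422] [ 0.4 -1.1  0. ] 0.04540818735991228
blue 46 [556.6 -38.9]
catch 0.008738856745770547
red 28 [559.   55.8]
j 0.8083878067078865 98.7560334562756
```

Request:
step_arm(rows=[[[0.012,-0.001,0],[0,0,0]],[[0.022,-0.001,0],[0,0,0]],[[0.03,-0.002,0],[0,0,0]],[[0.034,-0.002,0],[0,0,0]]])

```text
t: 23.2
ee_pos: [0.5724, 0.1411, 0.0421]
orientation: [[-0.998, 0.058, -0.002], [0.058, 0.998, -0.0], [0.002, -0.0, -1.0]]
wrist_force: [-5.7, 0.1, 5.0]
finger_gap: 0.0456
gripper_force: 2.8
```

Request:
step_arm(rows=[[[0.004,0,0],[0,0,0]],[[0.006,0,0],[0,0,0]],[[0.006,0,0],[0,0,0]]])

```text
t: 23.58
ee_pos: [0.574, 0.141, 0.0421]
orientation: [[-0.998, 0.058, -0.002], [0.058, 0.998, -0.0], [0.002, -0.0, -1.0]]
wrist_force: [-4.4, -0.3, 4.7]
finger_gap: 0.0456
gripper_force: 2.6
```

Request:
step_arm(rows=[[[0.004,0,0],[0,0,0]],[[0.008,0,0],[0,0,0]],[[0.008,0,0],[0,0,0]]])

```text
t: 23.95
ee_pos: [0.5761, 0.141, 0.0421]
orientation: [[-0.998, 0.058, -0.001], [0.058, 0.998, -0.0], [0.001, -0.0, -1.0]]
wrist_force: [-5.8, -0.2, 4.9]
finger_gap: 0.0455
gripper_force: 2.6
```

Request:
step_arm(rows=[[[0.004,0,0],[0,0,0]],[[0.006,0,0],[0,0,0]],[[0.006,0,0],[0,0,0]]])

```text
t: 24.32
ee_pos: [0.5776, 0.141, 0.0421]
orientation: [[-0.998, 0.058, -0.001], [0.058, 0.998, -0.0], [0.001, -0.0, -1.0]]
wrist_force: [-4.1, 0.7, 4.7]
finger_gap: 0.0454
gripper_force: 2.5
```

Request:
step_arm(rows=[[[0.004,0,0],[0,0,0]],[[0.008,0,0],[0,0,0]],[[0.008,0,0],[0,0,0]]])

```text
t: 24.7
ee_pos: [0.5779, 0.141, 0.042]
orientation: [[-0.998, 0.059, -0.005], [0.059, 0.998, -0.0], [0.005, -0.001, -1.0]]
wrist_force: [-9.6, 0.2, 7.4]
finger_gap: 0.0453
gripper_force: 4.4
```

Request:
step_arm(rows=[[[0.004,0,0],[0,0,0]],[[0.008,0,0],[0,0,0]],[[0.008,0,0],[0,0,0]]])

```text
t: 25.08
ee_pos: [0.5781, 0.141, 0.042]
orientation: [[-0.998, 0.059, -0.009], [0.059, 0.998, -0.001], [0.009, -0.001, -1.0]]
wrist_force: [-12.4, 2.1, 11.1]
finger_gap: 0.0456
gripper_force: 6.4
```

Request:
step_arm(rows=[[[-0.05,0,0],[0,0,0]],[[-0.05,0,0.15],[0,0,0]],[[0.0,-0.1,0.25],[0,0,-0.2]],[[0.05,-0.2,0.25],[0,0,-0.4]],[[0.142,-0.281,0.25],[0,0,-0.6]],[[0.142,-0.281,0.25],[0,0,-0.8]],[[0.142,-0.281,0.25],[0,0,-1]],[[0.142,-0.281,0.25],[0,0,-1]]], hand=-0.87)

```text
t: 26.08
ee_pos: [0.619, 0.0706, 0.1045]
orientation: [[-0.445, 0.896, 0.003], [0.896, 0.445, -0.0], [-0.002, 0.003, -1.0]]
wrist_force: [-0.6, -0.5, -0.1]
finger_gap: 0.0058
gripper_force: 0.0
```

Request:
step_arm(rows=[[[0,0,0],[0,0,-0.17]],[[0,0,0],[0,0,-0.34]],[[0,0,0],[0,0,-0.5]],[[0,0,0],[0,0,-0.5]]])

```text
t: 26.58
ee_pos: [0.6186, 0.0708, 0.1045]
orientation: [[0.056, 0.998, 0.002], [0.998, -0.056, -0.0], [-0.0, 0.002, -1.0]]
wrist_force: [0.8, 0.9, -0.7]
finger_gap: 0.0059
gripper_force: 0.0
```

```bash
python3 -c "
from h import *
d=plate(); posts()
from workcell import snapshot,robot
w=snapshot('wrist'); print(robot.get_state()['orientation'])
cv2.imwrite('pics/w5.png',np.hstack([w['frame'],cv2.resize(d['frame'][140:262,185:325],(240,210)) if 0 else cv2.copyMakeBorder(d['frame'][140:262,185:325],0,298,0,0,cv2.BORDER_CONSTANT)])[:,:,::-1])"
```

```text
top 1767 ((-5.3423309326171875, 59.12352752685547), (351.1356506347656, 122.5599594116211), 0.36139631271362305) [-180.5   -3.2] [169.8 121.5]
top 1497 ((-6.183868408203125, -216.51922607421875), (99.81558990478516, 323.67333984375), 87.1793441772461) [-170.  -274.3] [ 157.2 -174.3]
26.625 [0.6184 0.0708 0.1045] [-0.3 -0.5  0.1] 0.005866797557388871
blue 52 [556.9 -37.7]
catch 0.01755562450038962
red 13 [558.6  53.9]
j 0.8286911295389876 98.9350938523675
[[ 5.62226426e-02  9.98417606e-01  1.13910199e-03]
 [ 9.98418256e-01 -5.62225944e-02 -7.43478298e-05]
 [-1.01869129e-05  1.14148026e-03 -9.99999348e-01]]
```

View pics/w5.png

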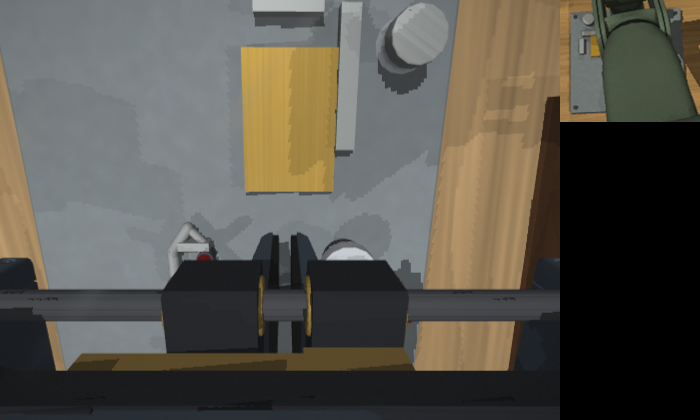

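The view shows the plate along the far edge (face near x=337), with a gap to the side edge of about 23 px. The arm is held by the catch at (195,250). I'll lower the gripper and push toward the side edge.

Request:
step_arm(rows=[[[0,0,-0.15],[0,0,0]],[[0,0,-0.25],[0,0,0]],[[0,0,-0.25],[0,0,0]],[[0.001,0.015,-0.25],[0,0,0]],[[0.002,0.03,-0.25],[0,0,0]],[[0.003,0.045,-0.25],[0,0,0]],[[0.004,0.06,-0.25],[0,0,0]],[[0.005,0.075,-0.25],[0,0,0]],[[0.005,0.085,-0.25],[0,0,0]],[[0.005,0.085,-0.25],[0,0,0]]])

```text
t: 27.98
ee_pos: [0.6191, 0.0922, 0.0422]
orientation: [[0.058, 0.998, 0.001], [0.998, -0.058, 0.0], [0.0, 0.001, -1.0]]
wrist_force: [-0.8, -3.6, 3.1]
finger_gap: 0.0063
gripper_force: 1.8
```

Request:
step_arm(rows=[[[0,0.008,0],[0,0,0]],[[0,0.012,0],[0,0,0]],[[0,0.012,0],[0,0,0]]])

```text
t: 28.35
ee_pos: [0.6191, 0.0949, 0.0422]
orientation: [[0.058, 0.998, 0.001], [0.998, -0.058, -0.0], [-0.0, 0.001, -1.0]]
wrist_force: [-0.8, -3.5, 5.2]
finger_gap: 0.0059
gripper_force: 2.5
```

Request:
step_arm(rows=[[[0,0.006,0],[0,0,0]],[[0,0.012,0],[0,0,0]],[[0,0.012,0],[0,0,0]]])

```text
t: 28.72
ee_pos: [0.6191, 0.098, 0.0421]
orientation: [[0.058, 0.998, 0.001], [0.998, -0.058, -0.0], [-0.0, 0.001, -1.0]]
wrist_force: [0.1, -4.9, 3.8]
finger_gap: 0.0061
gripper_force: 2.4
```

Request:
step_arm(rows=[[[0,0.005,0],[0,0,0]],[[0,0.008,0],[0,0,0]],[[0,0.008,0],[0,0,0]]])

```text
t: 29.1
ee_pos: [0.6191, 0.099, 0.0421]
orientation: [[0.058, 0.998, 0.0], [0.998, -0.058, -0.002], [-0.002, 0.001, -1.0]]
wrist_force: [-0.2, -8.1, 4.7]
finger_gap: 0.0059
gripper_force: 4.0
```

Request:
step_arm(rows=[[[0,0.004,0],[0,0,0]],[[0,0.008,0],[0,0,0]],[[0,0.008,0],[0,0,0]]])

```text
t: 29.48
ee_pos: [0.6191, 0.0993, 0.0422]
orientation: [[0.057, 0.998, 0.0], [0.998, -0.057, -0.005], [-0.005, 0.0, -1.0]]
wrist_force: [0.1, -14.0, 6.1]
finger_gap: 0.0058
gripper_force: 6.7
```

Request:
step_arm(rows=[[[0,-0.04,0],[0,0,0]],[[0,-0.06,0.1],[0,0,0]],[[0,-0.125,0.25],[0,0,0]],[[0,-0.125,0.25],[0,0,0]],[[0,-0.125,0.25],[0,0,0]]])

```text
t: 30.1
ee_pos: [0.6182, 0.0716, 0.1034]
orientation: [[0.059, 0.998, -0.002], [0.998, -0.059, 0.001], [0.001, -0.002, -1.0]]
wrist_force: [0.7, -0.2, -0.2]
finger_gap: 0.0061
gripper_force: 0.0
```

```bash
python3 -c "
from h import *
from workcell import snapshot,robot
posts()
s=robot.get_state(); d=snapshot('wrist'); R,t=wristcam(d,s)
H=hsv(d); h,sa,v=[H[...,i].astype(int) for i in range(3)]
m=(h>14)&(h<32)&(sa>120)&(v>60); m[230:]=0
m=cv2.morphologyEx(m.astype(np.uint8),cv2.MORPH_OPEN,np.ones((5,5)))
b=[x for x in blobs(m,2000) if 200<x[1][0]<380][0]
P=onplane(d,rect(cv2.morphologyEx(b[2].astype(np.uint8),cv2.MORPH_CLOSE,np.ones((9,9))))+0.0,.028,R,t)[:,:2]*1000-[593.2,152.4]
th=np.radians(-3.3);c,sn=np.cos(th),np.sin(th); Q=np.c_[c*P[:,0]+sn*P[:,1],-sn*P[:,0]+c*P[:,1]]
print(b[:2],cv2.minAreaRect(Q.astype(np.float32)),Q.min(0),Q.max(0))
cv2.imwrite('pics/w6.png',cv2.resize(d['frame'][0:260,150:480],(792,624))[:600,:,::-1])"
```

```text
30.1 [0.6182 0.0716 0.1034] [ 0.7 -0.2 -0.2] 0.006088647098281402
blue 49 [557.3 -36.2]
catch 0.02525792245904497
red 12 [559.3  55.3]
j 0.813876912684151 98.40086127518364
(np.int32(14401), array([289.71800569,  88.5848205 ])) ((32.86077880859375, 9.872257232666016), (89.50559997558594, 59.77761459350586), 89.69669342041016) [  2.74245691 -34.75479478] [62.85312541 54.75253471]
```

View pics/w6.png

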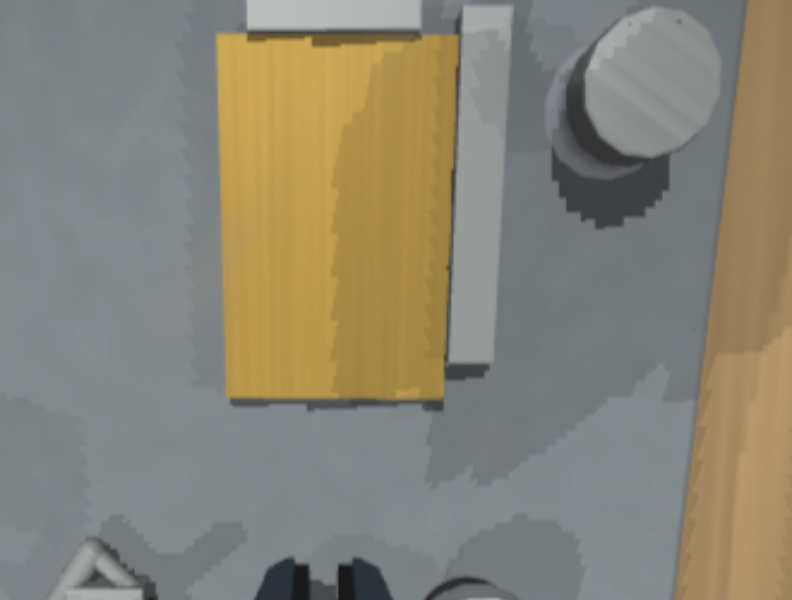

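The plate is flush with both edges: far side at about x=450, side edge at about y=33 in the crop. Now I'll trip the catch from the -x side of the blue post.

Request:
step_arm(rows=[[[-0.12,-0.15,0],[0,0,0]],[[-0.24,-0.3,0],[0,0,0]],[[-0.364,-0.446,0],[0,0,0]],[[-0.364,-0.446,0],[0,0,0]],[[-0.364,-0.446,-0.1],[0,0,0]],[[-0.364,-0.446,-0.182],[0,0,0]],[[-0.364,-0.446,-0.182],[0,0,0]]])

```text
t: 31.08
ee_pos: [0.5272, -0.0396, 0.0571]
orientation: [[0.058, 0.998, -0.004], [0.998, -0.058, 0.001], [0.001, -0.004, -1.0]]
wrist_force: [-0.3, -0.1, 0.1]
finger_gap: 0.0058
gripper_force: 0.0
```

Request:
step_arm(rows=[[[0.02,0,0],[0,0,0]],[[0.04,0,0],[0,0,0]],[[0.055,0,0],[0,0,0]],[[0.07,0,0],[0,0,0]],[[0.078,0,0],[0,0,0]],[[0.078,0,0],[0,0,0]]])

```text
t: 31.82
ee_pos: [0.5477, -0.0408, 0.0592]
orientation: [[0.058, 0.998, 0.0], [0.998, -0.058, -0.0], [-0.0, 0.0, -1.0]]
wrist_force: [-1.6, -0.3, 1.0]
finger_gap: 0.0061
gripper_force: 0.9
```

```bash
python3 -c "
from h import *
posts()"
```

```text
31.825 [ 0.5477 -0.0408  0.0592] [-1.6 -0.3  1. ] 0.006079532485383438
blue 21 [563.1 -45.5]
catch 0.1646291017108838
```

Request:
step_arm(rows=[[[0.012,0,0],[0,0,0]],[[0.016,0,0],[0,0,0]],[[0.016,0,0],[0,0,0]],[[-0.05,0,0],[0,0,0]],[[-0.1,0,0],[0,0,0]],[[-0.1,0,0.1],[0,0,0]],[[-0.1,0,0.182],[0,0,0]]])

```text
t: 32.75
ee_pos: [0.5227, -0.0405, 0.1052]
orientation: [[0.058, 0.998, 0.002], [0.998, -0.058, 0.0], [0.0, 0.002, -1.0]]
wrist_force: [1.0, -0.5, -0.4]
finger_gap: 0.0056
gripper_force: 0.0
```

```bash
python3 -c "
from h import *
posts()"
```

```text
32.75 [ 0.5227 -0.0405  0.1052] [ 1.  -0.5 -0.4] 0.005601359304034087
blue 40 [556.2 -37.8]
catch 0.00048190772816085535
```

Request:
step_arm(rows=[[[0.1,0.03,0.15],[0,0,0]],[[0.3,0.1,0.15],[0,0,0.1]],[[0.5,0.162,0.1],[0,0,0.2]],[[0.5,0.162,0.1],[0,0,0.3]],[[0.5,0.162,0.1],[0,0,0.3]]], hand=-0.3)

```text
t: 33.42
ee_pos: [0.6475, 0.0002, 0.1283]
orientation: [[-0.252, 0.968, -0.001], [0.968, 0.252, 0.0], [0.0, -0.001, -1.0]]
wrist_force: [-0.1, 0.5, 0.5]
finger_gap: 0.0319
gripper_force: 0.0
```

```bash
python3 -c "
from h import *
from workcell import snapshot,robot
posts()
s=robot.get_state(); print(s['ee_pos'],s['qpos']); d=snapshot('wrist'); R,t=wristcam(d,s)
H=hsv(d); h,sa,v=[H[...,i].astype(int) for i in range(3)]
for a,c,m in blobs((sa>140)&((h<8)|(h>172))&(v>50),30): print('red',a,c,(onplane(d,c,.052,R,t)*1000).round(1))
m=(h>14)&(h<32)&(sa>120)&(v>60); m[260:]=0
for b in blobs(m,1500):
  P=onplane(d,rect(b[2])+0.0,.028,R,t)[:,:2]*1000-[593.2,152.4]
  th=np.radians(-3.3);c,sn=np.cos(th),np.sin(th); Q=np.c_[c*P[:,0]+sn*P[:,1],-sn*P[:,0]+c*P[:,1]]
  print(b[:2],cv2.minAreaRect(Q.astype(np.float32)))
d=snapshot('top');H=hsv(d)
k=H[...,2]<45; w=np.zeros(k.shape,bool); w[145:190,255:310]=1
for a,c,m in blobs(k&w,6): print('blk',a,c,(onplane(d,c,.064)*1000).round(1))
"
```

```text
33.425 [6.475e-01 2.000e-04 1.283e-01] [-0.1  0.5  0.5] 0.0319046039645161
blue 40 [555.7 -38.9]
catch -0.011404522981035285
red 12 [585.9 110.8]
j 0.17563021417831504 97.90567266101553
[ 6.47229256e-01 -3.23693846e-05  1.28800723e-01] [-1.02420961e+00  2.90548615e+01  8.80079899e+01  7.47116896e-03
  6.29653794e+01 -1.55835595e+01]
red 377 [240.4801061   32.37135279] [[590.4 113.8  52. ]]
red 202 [354.12376238 239.51980198] [[697.6   4.   52. ]]
(np.int32(5026), array([305.747115  ,  26.70413848])) ((32.978904724121094, -14.464681625366211), (43.118350982666016, 59.643795013427734), 89.84803009033203)
blk 55 [271.69090909 148.67272727] [[704.5  21.6  64. ]]
blk 25 [261.68 161.84] [[669.2  52.5  64. ]]
blk 8 [260.125 177.875] [[624.1  60.9  64. ]]
```

Request:
step_arm(rows=[[[0.005,0,-0.12],[0,0,0]],[[0.005,0,-0.248],[0,0,0]],[[0.005,0,-0.248],[0,0,0]],[[0.005,0,-0.248],[0,0,0]]])

```text
t: 34.08
ee_pos: [0.649, -0.0003, 0.0687]
orientation: [[-0.252, 0.968, 0.001], [0.968, 0.252, 0.0], [-0.0, 0.001, -1.0]]
wrist_force: [-0.1, -0.5, 0.4]
finger_gap: 0.0321
gripper_force: 0.0
```

Request:
step_arm(rows=[[[0,0,0],[0,0,0]],[[0,0,0],[0,0,0]],[[0,0,0],[0,0,0]],[[0,0,0],[0,0,0]]], hand=-1, newtons=10)

```text
t: 34.58
ee_pos: [0.65, 0.0009, 0.0686]
orientation: [[-0.253, 0.968, 0.004], [0.968, 0.253, 0.001], [0.001, 0.004, -1.0]]
wrist_force: [3.0, 4.9, 3.0]
finger_gap: 0.0097
gripper_force: 10.0
```

Request:
step_arm(rows=[[[0.018,-0.003,0],[0,0,0]],[[0.036,-0.005,0],[0,0,0]],[[0.053,-0.004,0],[0,0,0]],[[0.071,-0.002,0],[0,0,0]],[[0.089,0.002,0],[0,0,0]],[[0.106,0.007,0],[0,0,0]],[[0.122,0.014,0],[0,0,0]],[[0.138,0.023,0],[0,0,0]],[[0.152,0.034,0],[0,0,0]],[[0.166,0.046,0],[0,0,0]],[[0.166,0.046,0],[0,0,0]],[[0.166,0.046,0],[0,0,0]]])

```text
t: 36.08
ee_pos: [0.6897, 0.0102, 0.068]
orientation: [[-0.254, 0.967, -0.001], [0.967, 0.254, -0.002], [-0.002, -0.001, -1.0]]
wrist_force: [-2.1, -2.0, 5.5]
finger_gap: 0.0094
gripper_force: 10.0
```

Request:
step_arm(rows=[[[0,0,0],[0,0,0]],[[0,0,0],[0,0,0]],[[0,0,0.0],[0,0,0]],[[0,0,0.15],[0,0,0]],[[-0.1,-0.2,0.3],[0,0,0]],[[-0.3,-0.35,0.3],[0,0,0]],[[-0.5,-0.45,0.3],[0,0,0]],[[-0.6,-0.5,0.3],[0,0,0]]], hand=-0.5)

```text
t: 37.08
ee_pos: [0.5373, -0.1146, 0.1425]
orientation: [[-0.251, 0.968, -0.001], [0.968, 0.251, 0.0], [0.0, -0.001, -1.0]]
wrist_force: [0.6, -0.3, -0.8]
finger_gap: 0.0229
gripper_force: 0.0
```

```bash
python3 -c "
from h import *
from workcell import snapshot
posts()
d=snapshot('side');H=hsv(d)
k=(H[...,2]<45); w=np.zeros(k.shape,bool); w[195:240,320:380]=1
for a,c,m in blobs(k&w,5): print('blk side',a,c,(onplane(d,c,.054)*1000).round(1))
d=snapshot('top');H=hsv(d); k=H[...,2]<45; w[:]=0; w[140:180,255:310]=1
for a,c,m in blobs(k&w,5): print('blk top',a,c,(onplane(d,c,.054)*1000).round(1))
d=dict(np.load('side0.npz'));H=hsv(d); k=(H[...,2]<45); w[:]=0;w[195:240,320:380]=1
for a,c,m in blobs(k&w,5): print('blk side0',a,c,(onplane(d,c,.054)*1000).round(1))
"
```

```text
37.075 [ 0.5373 -0.1146  0.1425] [ 0.6 -0.3 -0.8] 0.022862319959138802
blue 39 [556.5 -37.5]
catch 0.006292001682211213
blk side 50 [320.8 209.1] [[615.7  46.6  54. ]]
blk side 10 [349.3 211.4] [[690.4  12.3  54. ]]
blk top 13 [276.30769231 155.30769231] [[687.8  10.6  54. ]]
blk top 6 [276.         162.83333333] [[666.1  13.6  54. ]]
blk top 27 [273.59259259 170.03703704] [[646.   22.3  54. ]]
blk side0 15 [340.46666667 216.        ] [[656.   -5.4  54. ]]
```

```bash
python3 -c "
from workcell import robot
print(robot.job_done())"
```

```text
the job is handed in; nothing more can be done
None
```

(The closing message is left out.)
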